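# Clamp the long gauge bar in the setting fixture

### The job

Clamp the longer of the two steel gauge bars in the setting fixture: loosen the knob of the sliding stop, slide the stop back, lay the bar gently on the narrow rest rail, slide the stop up until the bar is held end to end between the fixed anvil and the stop with no gap, and tighten the knob fully. Leave the shorter bar, and the dropper bottle and screw can beside the bars, where they stand.

Things in the scene. Friction and masses are not known exactly. Their poses are not given: they have to be found in the camera images.
- fixture: setting fixture, fixed to the desk, place and yaw vary: aluminium bed 80 mm wide (x), 270 mm long (y), top 20 mm above the desk. Origin: on the desk under the bed's middle; z up, y along the bed; the knob is on its -x side. Along x = 0 stands a steel rest rail 12 mm wide, y -114 to 126 mm, flat top at z = 50 mm; a bar on it overhangs 4 mm each side, so fingers can straddle the rail.
- anvil_face (a point): middle of the fixed anvil's flat face, 60 mm above the desk, at y = -112 mm of the fixture; axes as the fixture's; the face looks to +y. The anvil is a steel block 44 mm wide (x), 18 mm thick (y), its top 80 mm above the desk.
- stop (a joint): slide of the aluminium stop along the fixture's +y, 0 to 0.135 m: the gap from anvil face to stop face is 0.040 m + this value. It starts clamped with a gap of 40 to 80 mm. Freed, it slides against about 2 N of friction and stays where left; it can be moved by the gripped knob. A block 68 mm wide (x), 50 mm long (from its face to +y), straddling the rail, top 80 mm above the desk.
- stop_face (a point): middle of the stop's flat face that meets the bar, 60 mm above the desk (the height of the middle of a bar lying on the rail); axes as the fixture's; the face looks to -y.
- clamp_knob (a joint): turn of the clamp knob, 0 (fully tight, hard stop) to 1.4 rad (fully loose, hard stop); it grows counter-clockwise as seen looking at the knob from outside, i.e. about +z of knob_grip. At 0 the wing bar points across the rail. It starts tight. Tight, the stop cannot be moved; from about 0.9 rad on the stop is free. It needs up to about 0.2 N m and stays where it is left.
- knob_grip (a point): grip point on the knob's axis: a black wing bar 48 long, 13 thick, 24 mm high, reaching 12 mm outward from here and 12 mm inward, where a 28 mm disc and 30 mm boss begin. z: turning axis, out of the knob, leaning 28 degrees from vertical to the fixture's -x. x along the wing bar, y across it; both turn with the knob. 109 mm above the desk, 39 mm to -x of the rail, 25 mm to +y of the stop face.
- long_bar: the longer gauge bar: plain square steel, 20 x 20 mm, 125 mm long along its y axis, about 0.36 kg (0.29 to 0.43), lying on the desk. Origin: centre of its underside, z up.
- short_bar: the shorter gauge bar: same section, 85 mm long along its y axis. Origin: centre of its underside. To be left alone. The bars may lie to the left or to the right of the fixture.
- dropper_bottle: brown dropper bottle, 33 mm in diameter and 102 mm tall, standing close beside the +y half of the long bar, on the bar's +x side; easily knocked over. Origin: centre of its underside. (A like bottle at the back of the desk is not meant.)
- objective_can: grey screw can, 47 mm in diameter and 52 mm tall, standing near the short bar. Origin: centre of its underside.
Things that resemble listed ones, but are neither listed nor needed, are in the scene too. Leave any pink look-alike of the long_bar alone.

How it is judged:
By the outcome, as a careful person would: the job done as asked, in the order asked, and still so for the second after the job is handed in, with the robot touching nothing.
It also fails if it takes over 72 s, if anything falls off the work surface, if the arm or the gripper's body presses on something with over 40 N, if the wrist force passes 120 N, or if a joint passes its speed limit or range.

### The arm

A 7-joint arm with a two-finger parallel gripper is mounted at the origin on a cart in front of the work surface, level with it; the furniture and walls round the work are solid. World frame = base frame: x ahead of the robot, y to its left, z up, the work surface at z = 0. Lengths are in m, angles in rad, forces in N, time in s.
With the tool pointing down it reaches from about 0.4 to 0.85 m from the base axis. Payload 10.4 kg.
Tool frame: the origin (TCP) lies at the very end of the fingers, on their centre line; the grasp point (between the pads) lies 19 mm behind it; z points along the fingers, y is the line along which they close (so a half turn about z gives the same grasp; the last joint's range is limited). The gripper opens to 87 mm and grips with 3 to 60 N. Pads are 19 mm wide; open, the fingers measure 117 mm over their backs; the gripper's body (75 mm by 190 mm) begins 51 mm behind the grasp point.
Start: joints at [1.179, 0.332, -0.065, 1.46, 0.022, 1.35, -0.088], TCP at [0.225, -0.583, 0.223] pointing down, gripper open.
Joint ranges: [-2.6, 2.6], [-0.5, 2.12], [-1.47, 1.34], [0.16, 2.42], [-1.27, 4.41], [0.06, 2.06], [-2.6, 2.6]. Speed limits (rad/s): [2.22, 2.22, 2.79, 2.79, 3.14, 3.14, 3.14].

### API

Orientations are given as a rotation vector (axis times angle).
In Python, from station import ctrl gives the robot as it stands. The module is installed in compiled form; this text tells all that it offers.
- The arm moves only by the tool drive_tool, never from a script. Its argument "increments" is a list of rows, each a list of 3 entries, a list of its own where there are three numbers: the shift along the tool's x, y, z as a fraction of full scale, then the turn, a rotation vector about the tool's x, y, z as a fraction of full scale, then the opening, from 0 (shut) to 1 (fully open). A call has 1 to 8 rows; each row is the pose to reach, as a shift and turn from the pose commanded when the call began, along the tool's axes at that moment; what a row does not reach only later rows make up. Full scale, the value 1, is 25 cm for a shift and 45 degrees for a turn. A row lasts 1/12 s, in which the tool goes at most 41.7 mm and 7.16 degrees, less where a joint would pass 70% of its speed; a pose out of reach is approached as far as the arm can. A call with a number of a shift or a turn outside -1 to 1 is refused whole. A call with a gripper value outside its range is refused whole. The fingers move at their own pace and stop on an object; the grip force is fixed at half the most. Time passes only in rows, so rows that repeat a pose let the fingers close. It gives the time, the measured TCP pose, the force, the opening and the grip force at its end, in the units of the state.
- ctrl.state(): the state, without advancing time (a new reading comes with each control period).
- ctrl.get_image(name): name is "scene" or "top" or "wrist"; returns a dict with "frame" (420x560x3 uint8, red, green, blue), "intrinsics" (3x3 intrinsics, pixels), "R" (3x3) and "t" (3): a world point X has camera coordinates R X + t; the wrist camera has in their place "hand_eye" (4x4, takes a point from camera to tool coordinates, whose origin is the TCP and whose axes are the flange's). Camera axes: x right, y down, z forward; pixel columns grow to the right and rows downward; lengths in m; the calibration is good to about 2 mm. A picture is of the moment at which its call begins: read the wrist's pose just before it. There is no depth.
- ctrl.job_done(): hands the job in; it is judged then, once.
The state is a dict: "t": time; "joint_positions": joint angles; "joint_vel": joint speeds; "effort": joint torques, N m; "ee_pos": TCP position; "tool_rot": TCP orientation; "contact_force": force on the tool from outside, world axes, zero at the start; "wrist_torque": the same for the moment, N m; "grip_width": opening from 0.0 (shut) to 1.0 (fully open); "grasp_force": force on a finger pad.
Only numpy, scipy, OpenCV 4.12 (cv2) and the standard library are available. Lean on these libraries where they do the work, as an engineer would, in place of code of your own. Each camera call takes 0.05 s, during which the arm holds its last target. There are 200 camera calls.

## Working session

There is one attempt and no reset: what is moved stays moved. The work goes in short steps, Python scripts to look and compute and a tool call to move; the robot and the scene stay as the last step left them, time stands still between calls to the robot, and variables do not carry over. Pictures are saved under pics/ and viewed, at most 10 in all, crops included, and the job is handed in when it is done.

Besides the shell and the picture viewer there is one more tool, called after "Call:" as name([rows], argument=value, ...), one row to a line, values as JSON. drive_tool: Moves the arm, as the interface text tells. Its arguments: {"type":"object","properties":{"increments":{"type":"array"}},"required":["increments"]}

```bash
mkdir -p pics; cat > h.py <<'E'
import numpy as np, cv2
from scipy.spatial.transform import Rotation as Rot
from station import ctrl
def snap(n,f=None):
    s=ctrl.state(); d=ctrl.get_image(n)
    if n=="wrist":
        T=np.eye(4);T[:3,:3]=Rot.from_rotvec(s["tool_rot"]).as_matrix();T[:3,3]=s["ee_pos"]
        W=np.linalg.inv(T@np.array(d["hand_eye"]));d["R"]=W[:3,:3];d["t"]=W[:3,3]
    d={k:np.array(d[k]) for k in("frame","intrinsics","R","t")}
    if f: cv2.imwrite(f"pics/{f}.png",d["frame"][:,:,::-1]); np.savez(f"pics/{f}.npz",**d)
    return d
def load(f): return dict(np.load(f"pics/{f}.npz"))
def ray(d,u,v,z):
    r=d["R"].T@np.linalg.inv(d["intrinsics"])@[u,v,1.]; c=-d["R"].T@d["t"]
    return c+r*(z-c[2])/r[2]
def proj(d,P):
    p=(d["intrinsics"]@(d["R"]@np.atleast_2d(P).T+d["t"].reshape(3,1))).T
    return p[:,:2]/p[:,2:]
E
python3 - <<'E'
from h import *
a=snap("top","top0");b=snap("scene","sc0")
print(a["intrinsics"],-a["R"].T@a["t"],-b["R"].T@b["t"]);print(ctrl.state())
E
```

```text
[[384.96938167   0.         277.22743381]
 [  0.         384.96938167 210.85650304]
 [  0.           0.           1.        ]] [ 0.38567039 -0.02015943  0.96479529] [0.04022372 0.82870563 0.59074974]
{'t': 0.1, 'joint_positions': array([ 1.17938663,  0.33278453, -0.06469791,  1.46085967,  0.02160813,
        1.34989291, -0.08849492]), 'joint_vel': array([-1.35010250e-04,  3.07138148e-04,  6.89506014e-04, -1.36698910e-03,
        2.56560853e-04, -1.25915067e-03,  9.64482035e-06]), 'effort': array([ 1.21168268e-03, -6.24544573e+01,  2.44512706e-02, -3.90720963e+01,
       -6.13888702e-02,  3.66471894e-02,  3.71595286e-05]), 'ee_pos': array([ 0.22518451, -0.58265407,  0.22184746]), 'tool_rot': array([-3.08712837e+00, -5.75861853e-01,  4.60049041e-04]), 'contact_force': array([ 0.54259574,  0.45440884, -0.31226387]), 'wrist_torque': array([ 0.02356822,  0.0218041 , -0.00835511]), 'grasp_force': 0.0, 'grip_width': 1.000636224491323}
```

View pics/top0.png

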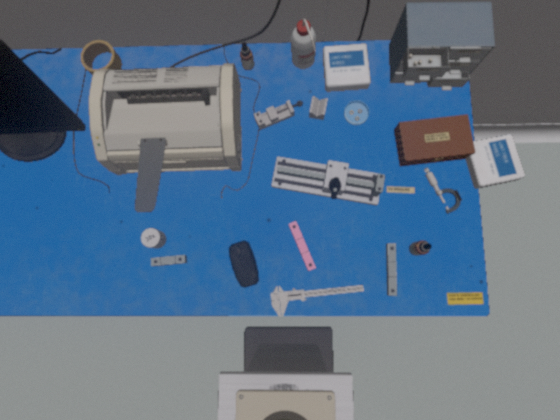

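View pics/sc0.png

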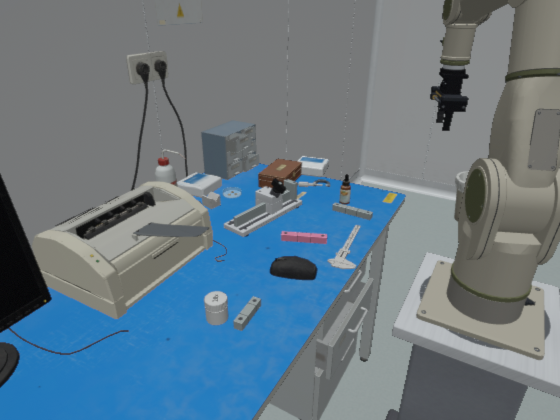

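Long-bar candidates in the top image: grey bar at (392,269) with the bottle at (422,247), the pink look-alike at (302,246), and the short grey bar at (168,260) with the can at (151,238). There is also a caliper at (320,294) and a yellow label at (400,190). By the description I choose (392,269). The fixture is at (328,181), with its knob at (336,187) and its anvil on the right. I'll check both in a close crop.

```bash
python3 - <<'E'
from h import *
d=load("top0");f=d["frame"][:,:,::-1]
a=cv2.resize(f[150:215,262:395],None,fx=6,fy=6,interpolation=cv2.INTER_CUBIC)
b=cv2.resize(f[235:300,375:440],(200,200),interpolation=cv2.INTER_CUBIC)
o=np.zeros((600,798,3),np.uint8);o[:390]=a;o[400:600,:200]=b
c=cv2.resize(f[215:280,140:205],(200,200),interpolation=cv2.INTER_CUBIC);o[400:600,220:420]=c
cv2.imwrite("pics/crop0.png",o)
g=f.astype(int)
m=((g[:,:,0]-g[:,:,2])<60).astype(np.uint8)  # not blue
for n,(x0,x1,y0,y1,z) in dict(long=(383,403,235,302,.02),short=(146,192,252,270,.02)).items():
    s=m[y0:y1,x0:x1];k,l,st,ce=cv2.connectedComponentsWithStats(s)
    i=1+np.argmax(st[1:,4]);p=np.argwhere(l==i)[:,::-1]+[x0,y0]
    W=np.array([ray(d,u,v,z)[:2] for u,v in p]);r=cv2.minAreaRect((W*1000).astype(np.float32));print(n,st[i],r)
E
```

```text
long [  3   8  11  53 524] ((396.6811218261719, -257.57684326171875), (23.578126907348633, 123.8658218383789), 88.77146911621094)
short [  5   3  36  11 309] ((419.8853454589844, 284.821044921875), (21.529956817626953, 87.67218780517578), 5.34758996963501)
```

View pics/crop0.png

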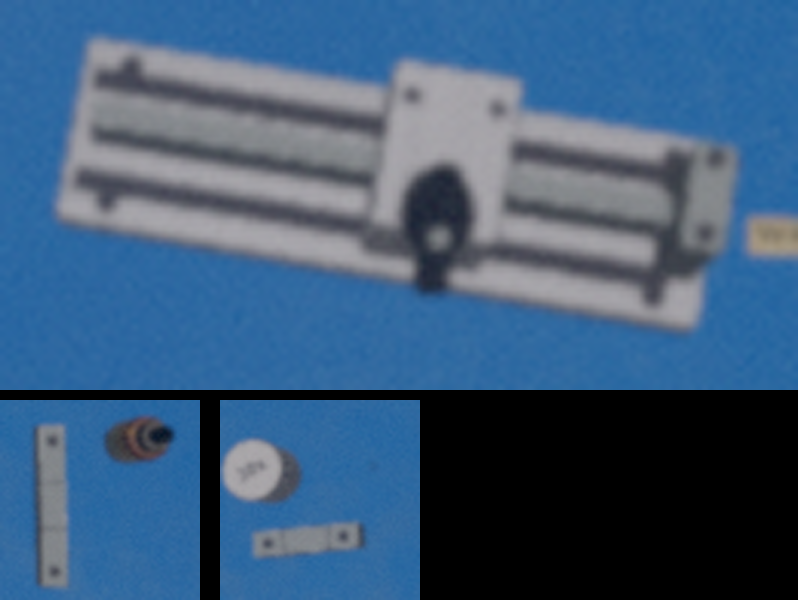

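The chosen long bar is grey and 125 mm long, with the bottle at its upper right. In the crop, the bed corners are about (90,38), (55,220) and (697,328), the stop's right edge runs (522,80)–(505,265), and the anvil's left edge is near (695,147). I'll fit the fixture pose from these.

```bash
cat >> h.py <<'E'
def yawfix(c,yaw):
    R=Rot.from_euler('z',yaw).as_matrix(); return R,np.array([c[0],c[1],0.])
E
python3 - <<'E'
from h import *
from scipy.optimize import least_squares
d=load("top0")
px=lambda p:np.array(p)/6.+[262-.42,150-.42]
obs=[((40,135,20),(90,38)),((-40,135,20),(55,220)),((-40,-135,20),(697,328)),
     ((22,-112,80),(697,147)),((22,-130,80),(737,147))]
st=[((34,0,80),(522,80)),((34,50,80),(396,60))]
L=np.array([o[0] for o in obs])/1000.;P=np.array([px(o[1]) for o in obs])
Ls=np.array([o[0] for o in st])/1000.;Ps=np.array([px(o[1]) for o in st])
def f(q):
    R,t=yawfix(q[:2],q[2])
    S=Ls+[0,-.112+q[3],0]
    return np.r_[(proj(d,L@R.T+t)-P).ravel(),(proj(d,S@R.T+t)-Ps).ravel()]
r=least_squares(f,[.6,-.1,-.17,.06]);print(r.x,np.degrees(r.x[2]));print(r.fun.reshape(-1,2).round(1))
R,t=yawfix(r.x,r.x[2]);print("knob",R@[-.039,-.112+r.x[3]+.025,.109]+t,"anvil",R@[0,-.112,.06]+t)
axis=R@[-np.sin(np.radians(28)),0,np.cos(np.radians(28))];print("axis",axis)
for n,uv in dict(bottle=(414,252)).items(): print(n,ray(d,*uv,0.0))
print(Rot.from_rotvec(ctrl.state()["tool_rot"]).as_matrix().round(3))
E
```

```text
[ 0.61733389 -0.10741221 -0.18872782  0.06990899] -10.813307473659272
[[-0.2  0. ]
 [-0.2 -0.1]
 [ 0.   0.6]
 [-0.3 -1.1]
 [ 0.7  0.2]
 [-0.   0.2]
 [-0.   0. ]]
knob [ 0.57581995 -0.11688298  0.109     ] anvil [ 0.59632163 -0.21742351  0.06      ]
axis [-0.46113549  0.0880773   0.88294759]
bottle [ 0.43745578 -0.32005952  0.        ]
[[ 0.933  0.361 -0.001]
 [ 0.361 -0.933  0.001]
 [-0.    -0.001 -1.   ]]
```

```bash
cat >> h.py <<'E'
FX=dict(c=[.61733,-.10741],yaw=-.18873,q=.0699)
FR,Ft=yawfix(FX["c"],FX["yaw"])
S28,C28=np.sin(np.radians(28)),np.cos(np.radians(28))
def fw(p): return FR@np.array(p)+Ft
def knob(gap): return fw([-.039,-.112+gap+.025,.109])
AX=FR@[-S28,0,C28]
def frame(z,y):
    z=z/np.linalg.norm(z);y=y-z*(y@z);y/=np.linalg.norm(y);return np.c_[np.cross(y,z),y,z]
def knobR(th):
    wx=FR@Rot.from_rotvec(th*np.array([-S28,0,C28])).as_matrix()@[0,-1,0]
    return frame(-AX,wx)
def to(P,R,p0=None,R0=None):
    s=ctrl.state()
    p0=s["ee_pos"] if p0 is None else p0; R0=Rot.from_rotvec(s["tool_rot"]).as_matrix() if R0 is None else R0
    print("shift",((R0.T@(P-p0))/.25).round(3).tolist(),"turn",(Rot.from_matrix(R0.T@R).as_rotvec()/(np.pi/4)).round(3).tolist())
E
python3 - <<'E'
from h import *
from scipy.spatial.transform import Slerp
K=knob(.0699);R=knobR(0);s=ctrl.state()
R0=Rot.from_rotvec(s["tool_rot"]);P=[s["ee_pos"],np.array([.38,-.38,.28]),np.array([.47,-.2,.28]),K+AX*.092]
sl=Slerp([0,3],Rot.concatenate([R0,Rot.from_matrix(R)]))
for i in range(3): to(P[i+1],sl(i+1).as_matrix(),P[i],sl(i).as_matrix())
print(P[-1],R.round(3))
E
```

```text
shift [0.87, -0.533, -0.232] turn [-0.058, 0.202, 0.232]
shift [0.482, -0.642, 0.059] turn [-0.058, 0.202, 0.232]
shift [0.127, -0.376, 0.41] turn [-0.058, 0.202, 0.232]
[ 0.53338991 -0.1087863   0.19023118] [[ 0.867 -0.188  0.461]
 [-0.166 -0.982 -0.088]
 [ 0.469  0.    -0.883]]
```

Call:
drive_tool([
  [[0.15, -0.09, -0.04], [-0.01, 0.03, 0.04], 0.6],
  [[0.3, -0.18, -0.08], [-0.02, 0.07, 0.08], 0.6],
  [[0.45, -0.27, -0.12], [-0.03, 0.1, 0.12], 0.6],
  [[0.58, -0.36, -0.16], [-0.04, 0.14, 0.16], 0.6],
  [[0.73, -0.45, -0.2], [-0.05, 0.17, 0.2], 0.6],
  [[0.87, -0.53, -0.23], [-0.06, 0.2, 0.23], 0.6],
  [[0.87, -0.53, -0.23], [-0.06, 0.2, 0.23], 0.6],
])

```text
t: 0.68
ee_pos: [0.3844, -0.3757, 0.2817]
tool_rot: [3.099, 0.3, 0.26]
contact_force: [0.5, -0.6, 0.2]
grip_width: 0.624
grasp_force: 0.0
```

Call:
drive_tool([
  [[0.08, -0.11, 0.01], [-0.01, 0.03, 0.04], 0.6],
  [[0.16, -0.21, 0.02], [-0.02, 0.07, 0.08], 0.6],
  [[0.24, -0.32, 0.03], [-0.03, 0.1, 0.12], 0.6],
  [[0.32, -0.43, 0.04], [-0.04, 0.14, 0.16], 0.6],
  [[0.4, -0.54, 0.05], [-0.05, 0.17, 0.2], 0.6],
  [[0.48, -0.64, 0.06], [-0.06, 0.2, 0.23], 0.6],
  [[0.48, -0.64, 0.06], [-0.06, 0.2, 0.23], 0.6],
  [[0.48, -0.64, 0.06], [-0.06, 0.2, 0.23], 0.6],
])

```text
t: 1.35
ee_pos: [0.47, -0.1999, 0.2792]
tool_rot: [3.066, 0.012, 0.501]
contact_force: [-0.1, -0.4, 0.4]
grip_width: 0.599
grasp_force: 0.0
```

```bash
python3 - <<'E'
from h import *
to(knob(.0699)+AX*.092,knobR(0));s=ctrl.state();print(s["t"],s["ee_pos"],s["joint_positions"].round(2))
E
```

```text
shift [0.132, -0.377, 0.406] turn [-0.054, 0.205, 0.241]
1.35 [ 0.46996981 -0.19992078  0.27917169] [ 0.84 -0.17 -0.42  1.91 -0.19  1.08 -1.07]
```

Call:
drive_tool([
  [[0.03, -0.09, 0.1], [-0.01, 0.05, 0.06], 0.6],
  [[0.06, -0.19, 0.2], [-0.03, 0.1, 0.12], 0.6],
  [[0.1, -0.28, 0.3], [-0.04, 0.15, 0.18], 0.6],
  [[0.13, -0.377, 0.406], [-0.054, 0.205, 0.24], 0.6],
  [[0.13, -0.377, 0.406], [-0.054, 0.205, 0.24], 0.6],
  [[0.13, -0.377, 0.406], [-0.054, 0.205, 0.24], 0.6],
  [[0.13, -0.377, 0.406], [-0.054, 0.205, 0.24], 0.6],
])

```text
t: 1.93
ee_pos: [0.5329, -0.1119, 0.1904]
tool_rot: [2.991, -0.288, 0.745]
contact_force: [0.3, 0.2, 0.7]
grip_width: 0.599
grasp_force: 0.0
```

```bash
python3 - <<'E'
from h import *
d=snap("wrist","w1");f=d["frame"].copy()[:,:,::-1].copy()
K=knob(.0699);pts=[K,K+AX*.012,K+AX*.012+knobR(0)[:,0]*.024,K+AX*.012-knobR(0)[:,0]*.024,fw([34*.001,-.112+.0699,.08]),fw([-.034,-.112+.0699,.08]),fw([.022,-.112,.08]),fw([-.022,-.112,.08])]
uv=proj(d,np.array(pts));print(uv.round(1))
for p in uv: cv2.drawMarker(f,tuple(int(round(x)) for x in p),(0,0,255),cv2.MARKER_CROSS,8,1)
cv2.imwrite("pics/w1m.png",f);s=ctrl.state();print(s["t"],s["ee_pos"],s["joint_positions"].round(2))
E
```

```text
[[273.5 221.8]
 [273.3 226.9]
 [273.1 193.8]
 [273.5 258.2]
 [303.2 144.4]
 [304.4 222.2]
 [385.3 157.5]
 [388.4 207.9]]
1.9833 [ 0.53316887 -0.11223006  0.1909387 ] [ 0.8  -0.15 -0.64  2.12 -0.11  0.66 -1.56]
```

View pics/w1m.png

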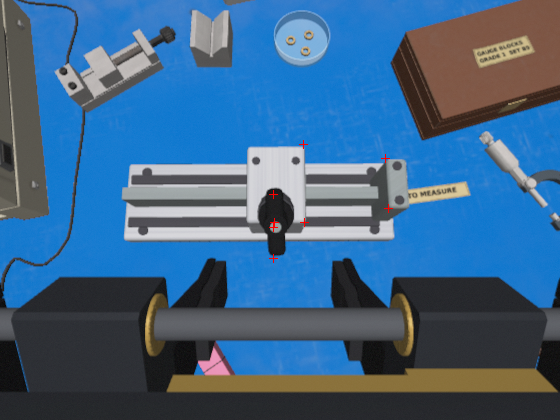

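The wrist view shows the stop and the wing knob where predicted. The bar spans about (276,190)–(277,253) and the marks sit 2–4 px off. I'll zoom in once to refine the fixture fit.

```bash
python3 - <<'E'
from h import *
d=load("w1");f=d["frame"][:,:,::-1]
a=cv2.resize(f[140:260,120:280],None,fx=5,fy=5,interpolation=cv2.INTER_CUBIC)[:600,:800]
b=cv2.resize(f[140:200,120:280],None,fx=2.5,fy=2.5)
o=np.hstack([cv2.resize(f[140:260,235:315],None,fx=5,fy=5,interpolation=cv2.INTER_CUBIC),cv2.resize(f[140:260,335:415],None,fx=5,fy=5,interpolation=cv2.INTER_CUBIC)])
cv2.imwrite("pics/z1.png",o);print(o.shape)
E
```

```text
(600, 800, 3)
```

View pics/z1.png

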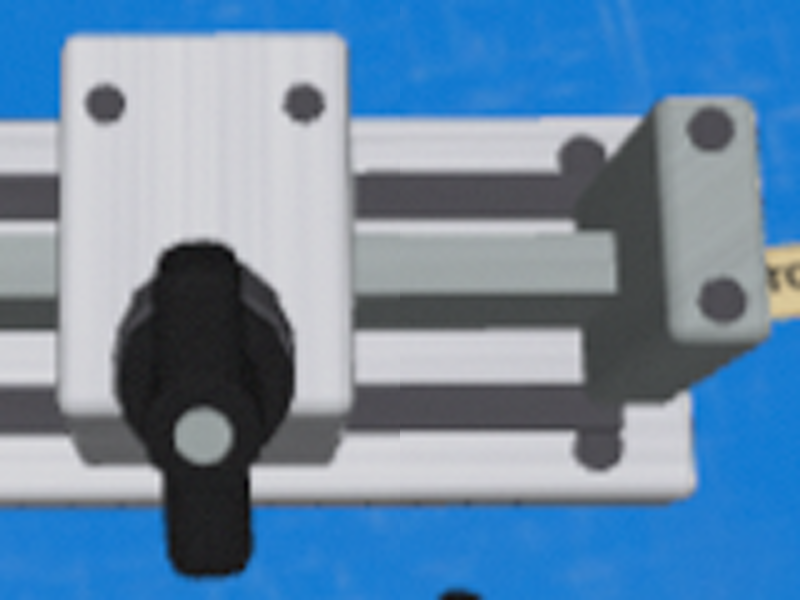

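In the zoom (5x), the stop-top corners are (63,33), (347,33), (352,415) and (59,415). The anvil-top corners are (662,97), (756,97), (770,335) and (670,340), the rail end is at (616,232)/(616,293), the knob cap is at (204,436) and the bed corner is at (695,495).

```bash
python3 - <<'E'
from h import *
from scipy.optimize import least_squares
d=load("w1")
A=lambda x,y:(x/5+(234.6 if x<400 else 254.6),y/5+139.6)
ob=[((34,0,80),A(347,33),1),((34,50,80),A(63,33),1),((-34,0,80),A(352,415),1),((-34,50,80),A(59,415),1),
((22,-112,80),A(661,97),0),((-22,-112,80),A(669,340),0),((22,-130,80),A(757,97),0),((-22,-130,80),A(771,338),0),
((6,-112,50),A(616,232),0),((-6,-112,50),A(616,293),0),((-40,-135,20),A(697,497),0),
((-39-12*S28,25,109+12*C28),A(204,436),1)]
L=np.array([o[0] for o in ob])/1000.;P=np.array([o[1] for o in ob]);m=np.array([o[2] for o in ob])
def f(q,zf=None):
    R,t=yawfix(q[:2],q[2]);t=t+[0,0,q[4]]
    X=L.copy();X[:,1]+=m*(q[3]-.112)
    return (proj(d,X@R.T+t)-P).ravel()
r=least_squares(f,[.617,-.107,-.189,.07,0]);print(r.x.round(5));print(r.fun.reshape(-1,2).round(1).tolist())
r2=least_squares(lambda q:f(np.r_[q,0]),[.617,-.107,-.189,.07]);print(r2.x.round(5),r2.cost,r.cost)
E
```

```text
[ 0.61838 -0.11025 -0.18745  0.07118 -0.00794]
[[-0.0, 0.1], [0.1, 0.2], [0.3, -0.5], [-0.2, -0.3], [-1.3, -0.1], [0.2, 0.4], [0.0, -0.1], [0.9, 0.7], [-0.5, 0.2], [0.2, 0.2], [0.6, -0.5], [-0.1, -0.2]]
[ 0.61684 -0.10731 -0.18802  0.06851] 8.400683864993924 2.451022306707263
```

```bash
sed -i 's/^FX=.*/FX=dict(c=[.6172,-.1085],yaw=-.188,q=.0700)/' h.py; python3 - <<'E'
from h import *
to(knob(.07)+AX*.03,knobR(0)); to(knob(.07)-AX*.008,knobR(0))
E
```

```text
shift [-0.003, -0.01, 0.25] turn [0.002, -0.001, -0.006]
shift [-0.003, -0.01, 0.402] turn [0.002, -0.001, -0.006]
```

Call:
drive_tool([
  [[0, -0.01, 0.08], [0, 0, 0], 0.5],
  [[0, -0.01, 0.16], [0, 0, 0], 0.5],
  [[0, -0.01, 0.24], [0, 0, 0], 0.5],
  [[0, -0.01, 0.3], [0, 0, 0], 0.5],
  [[0, -0.01, 0.34], [0, 0, 0], 0.5],
  [[0, -0.01, 0.38], [0, 0, 0], 0.5],
  [[0, -0.01, 0.4], [0, 0, 0], 0.5],
  [[0, -0.01, 0.4], [0, 0, 0], 0.5],
])

```text
t: 2.65
ee_pos: [0.5796, -0.1182, 0.1014]
tool_rot: [2.991, -0.29, 0.745]
contact_force: [0.9, 0.4, -0.4]
grip_width: 0.497
grasp_force: 0.0
```

```bash
python3 - <<'E'
from h import *
to(knob(.07)-AX*.008,knobR(0));s=ctrl.state();print(s["contact_force"],s["grip_width"])
d=snap("wrist","w2")
E
```

```text
shift [0.0, 0.002, -0.002] turn [0.002, 0.001, -0.006]
[ 0.92402267  0.42314219 -0.39695422] 0.4968573399576357
```

View pics/w2.png

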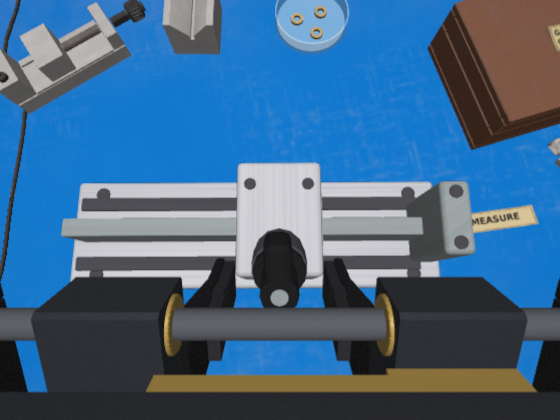

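The knob, with its cap at (279,297), is centred between the finger tips at x≈235 and x≈322. I'll close and turn counter-clockwise, which is negative about tool z.

Call:
drive_tool([
  [[0, 0, 0], [0, 0, 0], 0],
  [[0, 0, 0], [0, 0, 0], 0],
  [[0, 0, 0], [0, 0, 0], 0],
  [[0, 0, 0], [0, 0, 0], 0],
  [[0, 0, 0], [0, 0, 0], 0],
  [[0, 0, 0], [0, 0, 0], 0],
])

```text
t: 3.2
ee_pos: [0.5797, -0.117, 0.1022]
tool_rot: [2.99, -0.287, 0.747]
contact_force: [-2.1, 0.0, 2.1]
grip_width: 0.151
grasp_force: 29.7
```

Call:
drive_tool([
  [[0, 0, 0], [0, 0, -0.12], 0],
  [[0, 0, 0], [0, 0, -0.24], 0],
  [[0, 0, 0], [0, 0, -0.36], 0],
  [[0, 0, 0], [0, 0, -0.48], 0],
  [[0, 0, 0], [0, 0, -0.6], 0],
  [[0, 0, 0], [0, 0, -0.72], 0],
  [[0, 0, 0], [0, 0, -0.84], 0],
  [[0, 0, 0], [0, 0, -0.84], 0],
])

```text
t: 3.87
ee_pos: [0.5798, -0.1174, 0.1023]
tool_rot: [2.787, 0.671, 0.652]
contact_force: [-0.9, -2.9, 3.6]
grip_width: 0.146
grasp_force: 29.8
```

Call:
drive_tool([
  [[0, 0, 0], [0, 0, -0.12], 0],
  [[0, 0, 0], [0, 0, -0.24], 0],
  [[0, 0, 0], [0, 0, -0.36], 0],
  [[0, 0, 0], [0, 0, -0.48], 0],
  [[0, 0, 0], [0, 0, -0.6], 0],
  [[0, 0, 0], [0, 0, -0.72], 0],
  [[0, 0, 0], [0, 0, -0.84], 0],
  [[0, 0, 0], [0, 0, -0.84], 0],
])

```text
t: 4.53
ee_pos: [0.5802, -0.1172, 0.1025]
tool_rot: [2.333, 1.478, 0.503]
contact_force: [0.7, -3.3, 3.6]
grip_width: 0.149
grasp_force: 29.8
```

```bash
python3 - <<'E'
from h import *
s=ctrl.state();print(s["contact_force"],s["wrist_torque"],s["joint_positions"].round(2))
R=Rot.from_rotvec(s["tool_rot"]).as_matrix();print("turned",np.linalg.norm((Rot.from_matrix(knobR(0).T@R)).as_rotvec()))
p=s["ee_pos"]+FR@[0,.070,0];to(p,R)
E
```

```text
[ 0.71356408 -3.28228103  3.58537699] [-0.45592838  0.18153992 -0.11441805] [ 0.94  0.15 -0.87  2.1   0.35  0.47 -0.61]
turned 1.3174269090232478
shift [0.271, -0.07, -0.0] turn [0.0, 0.0, 0.0]
```

Call:
drive_tool([
  [[0.03, -0.01, 0], [0, 0, 0], 0],
  [[0.08, -0.02, 0], [0, 0, 0], 0],
  [[0.13, -0.033, 0], [0, 0, 0], 0],
  [[0.18, -0.046, 0], [0, 0, 0], 0],
  [[0.23, -0.06, 0], [0, 0, 0], 0],
  [[0.28, -0.072, 0], [0, 0, 0], 0],
  [[0.31, -0.08, 0], [0, 0, 0], 0],
  [[0.31, -0.08, 0], [0, 0, 0], 0],
])

```text
t: 5.2
ee_pos: [0.5956, -0.0359, 0.1024]
tool_rot: [2.337, 1.475, 0.507]
contact_force: [1.7, 1.4, 2.3]
grip_width: 0.146
grasp_force: 29.8
```

```bash
python3 - <<'E'
from h import *
s=ctrl.state();print(s["contact_force"],s["wrist_torque"]);R=Rot.from_rotvec(s["tool_rot"]).as_matrix()
print("fix coords of knob pt",FR.T@(s["ee_pos"]-R[:,2]*.008-Ft))
d=snap("top");f=d["frame"][150:215,255:395,::-1]
cv2.imwrite("pics/t2.png",cv2.resize(f,None,fx=5,fy=5,interpolation=cv2.INTER_CUBIC))
E
```

```text
[1.69052997 1.39689922 2.32655411] [ 0.26995038 -0.14183747  0.16052105]
fix coords of knob pt [-0.03851907  0.0672543   0.10949134]
```

Call:
drive_tool([
  [[0, 0, 0], [0, 0, 0], 0.4],
  [[0, 0, 0], [0, 0, 0], 0.4],
  [[0, 0, 0], [0, 0, 0], 0.4],
  [[0, 0, -0.1], [0, 0, 0], 0.4],
  [[0, 0, -0.22], [0, 0, 0], 0.4],
  [[0, 0, -0.35], [0, 0, 0], 0.4],
  [[0, 0, -0.48], [0, 0, 0], 0.4],
  [[0, 0, -0.48], [0, 0, 0], 0.4],
])

```text
t: 5.92
ee_pos: [0.5402, -0.0273, 0.214]
tool_rot: [2.329, 1.472, 0.508]
contact_force: [0.7, -0.5, 0.9]
grip_width: 0.393
grasp_force: 0.0
```

```bash
python3 - <<'E'
from h import *
from scipy.spatial.transform import Slerp
s=ctrl.state();R0=Rot.from_rotvec(s["tool_rot"])
# bar grasp frame: bar y along yaw (88.77-> near world +x)
yb=np.array([np.cos(np.radians(-1.2)),np.sin(np.radians(-1.2)),0]) # placeholder long-axis
Rg=frame(np.array([0,0,-1.]),np.array([0,-1.,0]))
P=[s["ee_pos"],np.array([.46,-.17,.24]),np.array([.395,-.2576,.20])]
sl=Slerp([0,2],Rot.concatenate([R0,Rot.from_matrix(Rg)]))
for i in range(2): to(P[i+1],sl(i+1).as_matrix(),P[i],sl(i).as_matrix())
print(s["ee_pos"],s["joint_positions"].round(2))
E
```

```text
shift [-0.635, 0.027, -0.189] turn [0.23, -0.242, 0.702]
shift [-0.425, 0.128, 0.137] turn [0.23, -0.242, 0.702]
[ 0.54015605 -0.02725884  0.21395934] [ 0.86 -0.22 -0.87  2.09 -0.09  0.71 -0.43]
```

```bash
cat >> h.py <<'E'
T=np.radians(20)
def barR(yaw,tilt=T):  # long direction yaw, tool y to its right, leaning back along -long
    b=np.array([np.cos(yaw),np.sin(yaw),0]); r=np.array([np.sin(yaw),-np.cos(yaw),0])
    return frame(b*np.sin(tilt)+np.array([0,0,-np.cos(tilt)]),r)
E
python3 - <<'E'
from h import *
from scipy.spatial.transform import Slerp
s=ctrl.state();R0=Rot.from_rotvec(s["tool_rot"])
Rg=barR(np.radians(-1.2))
P=[s["ee_pos"],np.array([.43,-.16,.24]),np.array([.36,-.2568,.16])]
sl=Slerp([0,2],Rot.concatenate([R0,Rot.from_matrix(Rg)]))
for i in range(2): to(P[i+1],sl(i+1).as_matrix(),P[i],sl(i).as_matrix())
E
```

```text
shift [-0.646, -0.083, -0.249] turn [0.099, -0.049, 0.739]
shift [-0.524, 0.111, 0.21] turn [0.099, -0.049, 0.739]
```

Call:
drive_tool([
  [[-0.11, -0.014, -0.04], [0.016, -0.008, 0.12], 0.4],
  [[-0.22, -0.028, -0.08], [0.03, -0.016, 0.25], 0.4],
  [[-0.33, -0.04, -0.13], [0.05, -0.024, 0.37], 0.4],
  [[-0.44, -0.056, -0.17], [0.066, -0.03, 0.5], 0.4],
  [[-0.55, -0.07, -0.21], [0.08, -0.04, 0.62], 0.4],
  [[-0.646, -0.083, -0.25], [0.1, -0.05, 0.74], 0.4],
  [[-0.646, -0.083, -0.25], [0.1, -0.05, 0.74], 0.4],
])

```text
t: 6.5
ee_pos: [0.427, -0.1646, 0.2348]
tool_rot: [2.816, 0.773, 0.537]
contact_force: [0.3, 0.9, -0.2]
grip_width: 0.4
grasp_force: 0.0
```

```bash
python3 - <<'E'
from h import *
s=ctrl.state();print(s["t"],s["ee_pos"],s["joint_positions"].round(2))
to(np.array([.36,-.2568,.16]),barR(np.radians(-1.2)))
E
```

```text
6.5 [ 0.42703042 -0.16457316  0.23478521] [ 0.97 -0.36 -0.52  2.15 -0.35  0.94 -0.44]
shift [-0.495, 0.114, 0.198] turn [0.094, -0.038, 0.722]
```

Call:
drive_tool([
  [[-0.08, 0.02, 0.03], [0.016, -0.006, 0.12], 0.4],
  [[-0.16, 0.04, 0.07], [0.03, -0.013, 0.24], 0.4],
  [[-0.25, 0.06, 0.1], [0.05, -0.02, 0.36], 0.4],
  [[-0.33, 0.08, 0.13], [0.06, -0.025, 0.48], 0.4],
  [[-0.41, 0.1, 0.17], [0.08, -0.03, 0.6], 0.4],
  [[-0.495, 0.114, 0.198], [0.094, -0.038, 0.72], 0.4],
  [[-0.495, 0.114, 0.198], [0.094, -0.038, 0.72], 0.4],
  [[-0.495, 0.114, 0.198], [0.094, -0.038, 0.72], 0.4],
])

```text
t: 7.17
ee_pos: [0.3631, -0.2536, 0.1588]
tool_rot: [3.091, -0.012, 0.543]
contact_force: [0.9, 0.5, 0.7]
grip_width: 0.398
grasp_force: 0.0
```

```bash
python3 - <<'E'
from h import *
s=ctrl.state();print(s["t"],s["ee_pos"],s["joint_positions"].round(2))
to(np.array([.36,-.2568,.16]),barR(np.radians(-1.2)))
snap("wrist","w3")
E
```

```text
7.1667 [ 0.36312691 -0.25359318  0.15883925] [ 1.14 -0.21 -0.41  2.2  -0.4   0.9  -0.64]
shift [-0.01, 0.013, -0.009] turn [-0.004, 0.001, 0.016]
```

View pics/w3.png

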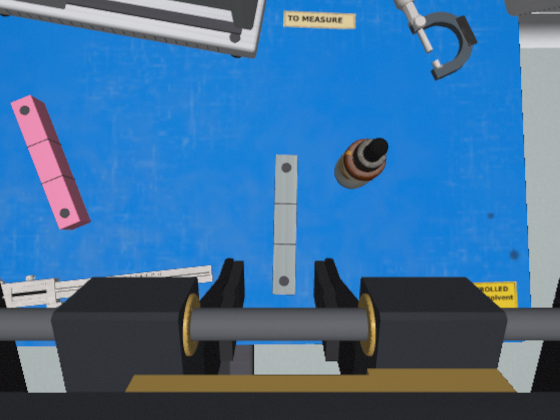

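The wrist view shows the grey bar from (286,155) to (284,294), the bottle base near (350,175), and the pink bar well to the left. Measuring these now.

```bash
python3 - <<'E'
from h import *
d=load("w3");g=d["frame"].astype(int)
m=((g[:,:,2]-g[:,:,0])<60).astype(np.uint8)[145:305,262:308]
k,l,st,ce=cv2.connectedComponentsWithStats(m);i=1+np.argmax(st[1:,4]);p=np.argwhere(l==i)[:,::-1]+[262,145]
print(st[i]);W=np.array([ray(d,u,v,.02)[:2] for u,v in p]);print(cv2.minAreaRect((W*1000).astype(np.float32)))
print("bottle",ray(d,352,176,0),ray(d,336,172,0),ray(d,350,188,0))
E
```

```text
[  11   10   25  140 3078]
((395.1318054199219, -259.9642028808594), (19.613788604736328, 123.44782257080078), 88.36271667480469)
bottle [ 0.44072474 -0.32453421  0.        ] [ 0.44465525 -0.30940313  0.        ] [ 0.4292825  -0.32243632  0.        ]
```

```bash
python3 - <<'E'
from h import *
R=barR(np.radians(-1.45))
to(np.array([.391,-.2593,.05]),R);to(np.array([.391,-.2593,.007]),R)
E
```

```text
shift [-0.048, 0.023, 0.449] turn [-0.005, 0.0, 0.024]
shift [-0.107, 0.022, 0.611] turn [-0.005, 0.0, 0.024]
```

Call:
drive_tool([
  [[-0.01, 0.01, 0.09], [0, 0, 0.01], 0.45],
  [[-0.02, 0.015, 0.18], [0, 0, 0.024], 0.45],
  [[-0.03, 0.02, 0.27], [0, 0, 0.024], 0.45],
  [[-0.04, 0.023, 0.36], [0, 0, 0.024], 0.45],
  [[-0.048, 0.023, 0.449], [-0.005, 0, 0.024], 0.45],
  [[-0.048, 0.023, 0.449], [-0.005, 0, 0.024], 0.45],
  [[-0.048, 0.023, 0.449], [-0.005, 0, 0.024], 0.45],
])

```text
t: 7.8
ee_pos: [0.3913, -0.2585, 0.0504]
tool_rot: [3.091, -0.036, 0.544]
contact_force: [0.7, 0.5, 0.2]
grip_width: 0.446
grasp_force: 0.0
```

```bash
python3 - <<'E'
from h import *
R=barR(np.radians(-1.45));s=ctrl.state();print(s["joint_positions"].round(2))
to(np.array([.391,-.2593,.007]),R)
d=snap("wrist","w4");g=d["frame"].astype(int)
m=((g[:,:,2]-g[:,:,0])<60).astype(np.uint8)
# upper part of bar only: edges per row
ctr=proj(d,[[.44,-.2605,.02],[.42,-.26,.02]]).round(1);print(ctr)
for x in(.45,.43,.41):
    u,v=proj(d,[[x,-.26,.02]])[0].round().astype(int)
    row=m[v];a=u
    while row[a]and a>0:a-=1
    b=u
    while row[b] and b<559:b+=1
    print(x,ray(d,a+.5,v,.02)[:2].round(4),ray(d,b-.5,v,.02)[:2].round(4))
E
```

```text
[ 1.1   0.03 -0.47  2.27 -0.34  0.58 -0.7 ]
shift [-0.06, 0.004, 0.163] turn [-0.002, 0.001, 0.002]
[[279.4 188.1]
 [279.3 222.2]]
0.45 [ 0.4503 -0.252 ] [ 0.4499 -0.2714]
0.43 [ 0.4303 -0.251 ] [ 0.4298 -0.2709]
0.41 [ 0.4104 -0.2506] [ 0.41   -0.2704]
```

Call:
drive_tool([
  [[-0.02, 0.006, 0.04], [0, 0, 0], 0.45],
  [[-0.03, 0.006, 0.08], [0, 0, 0], 0.45],
  [[-0.045, 0.006, 0.12], [0, 0, 0], 0.45],
  [[-0.055, 0.006, 0.15], [0, 0, 0], 0.45],
  [[-0.06, 0.006, 0.163], [0, 0, 0], 0.45],
  [[-0.06, 0.006, 0.163], [0, 0, 0], 0.45],
])

```text
t: 8.35
ee_pos: [0.3908, -0.2614, 0.0072]
tool_rot: [3.089, -0.04, 0.545]
contact_force: [0.2, 0.6, 0.3]
grip_width: 0.45
grasp_force: 0.0
```

Call:
drive_tool([
  [[0, 0, 0], [0, 0, 0], 0],
  [[0, 0, 0], [0, 0, 0], 0],
  [[0, 0, 0], [0, 0, 0], 0],
  [[0, 0, 0], [0, 0, 0], 0],
  [[0, 0, 0], [0, 0, 0], 0],
  [[0, 0, 0], [0, 0, 0], 0],
])

```text
t: 8.85
ee_pos: [0.391, -0.2611, 0.0073]
tool_rot: [3.089, -0.04, 0.545]
contact_force: [-2.9, 3.6, 7.3]
grip_width: 0.226
grasp_force: 30.0
```

```bash
python3 - <<'E'
from h import *
s=ctrl.state();R0=Rot.from_rotvec(s["tool_rot"]).as_matrix();p0=s["ee_pos"];print(p0,s["joint_positions"].round(2))
# bar in tool frame: center underside est at (.3953,-.2599,0), yaw -1.45deg
yaw=np.radians(-1.45);RB=Rot.from_euler('z',yaw-np.pi/2).as_matrix();pb=np.array([.3953,-.2600,0])
np.savez("grasp.npz",R=R0.T@RB,p=R0.T@(pb-p0));print((R0.T@(pb-p0)).round(4))
to(p0+[0,0,.12],R0)
E
```

```text
[ 0.39095416 -0.26110468  0.0072996 ] [ 1.09  0.13 -0.47  2.29 -0.32  0.46 -0.69]
[ 0.0016 -0.0012  0.0083]
shift [0.164, 0.0, -0.451] turn [0.0, 0.0, 0.0]
```

Call:
drive_tool([
  [[0.01, 0, -0.03], [0, 0, 0], 0],
  [[0.03, 0, -0.08], [0, 0, 0], 0],
  [[0.055, 0, -0.15], [0, 0, 0], 0],
  [[0.085, 0, -0.23], [0, 0, 0], 0],
  [[0.11, 0, -0.31], [0, 0, 0], 0],
  [[0.14, 0, -0.39], [0, 0, 0], 0],
  [[0.164, 0, -0.45], [0, 0, 0], 0],
  [[0.164, 0, -0.45], [0, 0, 0], 0],
])

```text
t: 9.52
ee_pos: [0.3919, -0.2624, 0.1301]
tool_rot: [3.084, -0.04, 0.549]
contact_force: [0.6, -0.8, -4.1]
grip_width: 0.23
grasp_force: 30.0
```

```bash
python3 - <<'E'
from h import *
from scipy.spatial.transform import Slerp
s=ctrl.state();R0=Rot.from_rotvec(s["tool_rot"]);M=R0.as_matrix();p0=s["ee_pos"];print(p0,s["contact_force"],s["grasp_force"])
P0=np.array([.39095,-.2611,.0073]);y=M[:,1];L=np.array([-y[1],y[0],0]);L/=np.linalg.norm(L);print("bar yaw",np.degrees(np.arctan2(L[1],L[0])), "tool y", y)
along=(np.array([.3953,-.26,0])-P0)@L;print("along",along)
# bar centre underside = TCP + along*L - .0073 z (world levels)
RB=np.c_[np.cross(L,[0,0,1]),L,[0,0,1]];pb=L*along-np.array([0,0,.0073])
np.savez("grasp.npz",R=M.T@RB,p=M.T@pb)
g=np.load("grasp.npz");gap=.154;yb=-.112+gap/2
Rt=FR@g["R"].T; 
Pt=lambda z:fw([0,yb,z])-Rt@g["p"]
print("targets",Pt(.12),Rt.round(3))
P=[p0,np.array([.46,-.19,.2]),Pt(.14)]
sl=Slerp([0,2],Rot.concatenate([R0,Rot.from_matrix(Rt)]))
for i in range(2): to(P[i+1],sl(i+1).as_matrix(),P[i],sl(i).as_matrix())
E
```

```text
[ 0.39194192 -0.26240356  0.13009798] [ 0.64512434 -0.78282808 -4.06958491] 29.997589588165283
bar yaw -1.514085813369665 tool y [-0.02642248 -0.99964237  0.00412153]
along 0.004319416260265386
targets [ 0.60985142 -0.14712661  0.1273    ] [[ 0.174  0.982  0.068]
 [ 0.922 -0.187  0.338]
 [ 0.345  0.004 -0.938]]
shift [0.345, -0.296, -0.172] turn [0.31, 0.004, -0.842]
shift [0.466, 0.242, 0.397] turn [0.31, 0.004, -0.842]
```

Call:
drive_tool([
  [[0.05, -0.04, -0.025], [0.045, 0, -0.12], 0],
  [[0.1, -0.085, -0.05], [0.09, 0, -0.24], 0],
  [[0.15, -0.13, -0.075], [0.13, 0, -0.36], 0],
  [[0.2, -0.17, -0.1], [0.18, 0, -0.48], 0],
  [[0.25, -0.21, -0.125], [0.22, 0, -0.6], 0],
  [[0.3, -0.255, -0.15], [0.265, 0, -0.72], 0],
  [[0.345, -0.296, -0.172], [0.31, 0.004, -0.842], 0],
  [[0.345, -0.296, -0.172], [0.31, 0.004, -0.842], 0],
])

```text
t: 10.18
ee_pos: [0.4608, -0.1875, 0.1971]
tool_rot: [-2.807, -1.003, -0.502]
contact_force: [0.8, -0.5, -3.4]
grip_width: 0.228
grasp_force: 30.0
```

```bash
cat >> h.py <<'E'
def bar_to(z,dy=0,dx=0,gap=.154):
    g=np.load("grasp.npz");Rt=FR@g["R"].T;to(fw([dx,-.112+gap/2+dy,z])-Rt@g["p"],Rt)
E
python3 - <<'E'
from h import *
s=ctrl.state();print(s["joint_positions"].round(2));bar_to(.14)
E
```

```text
[ 1.02  0.01 -0.49  1.94 -0.37  1.1  -0.2 ]
shift [0.459, 0.253, 0.382] turn [0.302, -0.001, -0.834]
```

Call:
drive_tool([
  [[0.06, 0.035, 0.05], [0.04, 0, -0.12], 0],
  [[0.13, 0.07, 0.11], [0.09, 0, -0.24], 0],
  [[0.2, 0.11, 0.165], [0.13, 0, -0.36], 0],
  [[0.26, 0.145, 0.22], [0.17, 0, -0.48], 0],
  [[0.33, 0.18, 0.27], [0.22, 0, -0.6], 0],
  [[0.4, 0.22, 0.33], [0.26, 0, -0.72], 0],
  [[0.459, 0.253, 0.382], [0.302, 0, -0.834], 0],
  [[0.459, 0.253, 0.382], [0.302, 0, -0.834], 0],
])

```text
t: 10.85
ee_pos: [0.6096, -0.1475, 0.1421]
tool_rot: [-2.226, -1.839, -0.399]
contact_force: [-1.1, 1.0, -4.2]
grip_width: 0.225
grasp_force: 30.0
```

```bash
python3 - <<'E'
from h import *
s=ctrl.state();print(s["joint_positions"].round(2),s["grasp_force"]);bar_to(.14);bar_to(.09)
a=snap("wrist","w5")["frame"];b=snap("scene")["frame"][150:250,200:350];
b=cv2.resize(b,(240,160));
o=np.zeros((420,800,3),np.uint8);o[:,:560]=a;o[:160,560:]=b
b=snap("top")["frame"][140:220,260:400];o[200:337,560:]=cv2.resize(b,(240,137))
cv2.imwrite("pics/c5.png",o[:,:,::-1])
E
```

```text
[ 0.79  0.51 -0.58  1.5  -0.09  1.23  0.1 ] 29.99632626771927
shift [0.009, 0.001, -0.019] turn [-0.006, -0.004, -0.004]
shift [-0.061, 0.001, 0.169] turn [-0.006, -0.004, -0.004]
```

View pics/c5.png

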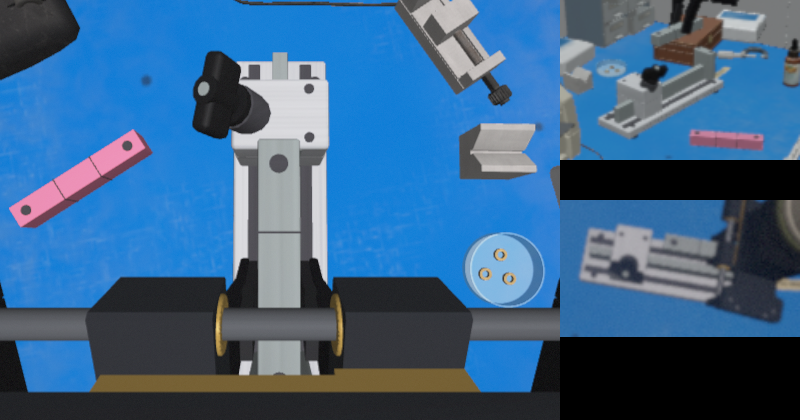

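The bar hangs level over the rail; its stop end is at (279,139), the stop's top face edge is at about row 149, and the rail's far end is at (280,53). Checking this numerically in fixture coordinates.

```bash
python3 - <<'E'
from h import *
d=load("w5");F=lambda u,v,z:(FR.T@(ray(d,u,v,z)-Ft)*1000).round(1)[:2]
print("bar end",F(258,139.5,.155),F(300,139.5,.155),"row232",F(258,232,.155),F(301,232,.155))
print("rail far",F(273,53,.05),F(287.5,53,.05));print("stop front",F(233,150,.08),F(328,150,.08),"back",F(327,80,.08))
g=cv2.cvtColor(d["frame"],cv2.COLOR_RGB2GRAY).astype(int)
for r in(57,180): print(r,g[r,225:340].tolist())
print(g[125:175,310].tolist(),g[125:160,270].tolist())
E
```

```text
bar end [-10.3  25.7] [ 9.4 25.7] row232 [-10.2 -17.7] [  9.7 -17.7]
rail far [ -5.1 124. ] [  6.2 124. ]
stop front [-31.8  39.9] [32.9 39.8] back [32.6 88.7]
57 [30, 29, 28, 51, 79, 95, 104, 105, 107, 107, 108, 107, 107, 109, 107, 106, 108, 109, 106, 106, 107, 107, 107, 107, 108, 105, 105, 104, 106, 105, 105, 108, 107, 107, 107, 108, 105, 106, 105, 105, 107, 106, 105, 104, 107, 107, 107, 126, 164, 170, 170, 170, 170, 169, 168, 168, 171, 173, 172, 173, 173, 169, 117, 105, 107, 107, 106, 107, 106, 107, 107, 108, 107, 103, 108, 105, 106, 106, 107, 105, 106, 106, 105, 104, 106, 104, 106, 106, 106, 105, 106, 104, 106, 105, 105, 107, 106, 107, 107, 106, 107, 104, 108, 105, 105, 105, 106, 107, 106, 104, 104, 108, 106, 105, 105]
180 [111, 110, 110, 111, 110, 111, 109, 110, 110, 171, 199, 215, 219, 219, 219, 219, 219, 215, 216, 218, 220, 220, 218, 134, 82, 84, 83, 83, 81, 81, 80, 83, 78, 131, 163, 168, 169, 170, 169, 170, 169, 167, 169, 168, 168, 169, 172, 171, 172, 172, 173, 170, 170, 168, 169, 167, 165, 168, 169, 170, 171, 170, 170, 170, 170, 169, 170, 173, 173, 177, 176, 176, 175, 169, 157, 102, 82, 84, 84, 84, 81, 81, 81, 82, 83, 85, 109, 199, 214, 216, 214, 215, 215, 213, 211, 209, 211, 214, 216, 214, 210, 145, 109, 104, 106, 105, 105, 105, 103, 107, 104, 104, 105, 104, 106]
[216, 215, 214, 216, 217, 219, 203, 143, 81, 82, 82, 83, 82, 83, 82, 81, 115, 184, 216, 214, 210, 200, 189, 162, 115, 89, 90, 92, 90, 90, 87, 95, 95, 90, 91, 91, 91, 91, 89, 90, 86, 84, 83, 83, 85, 83, 84, 84, 83, 82] [218, 216, 214, 215, 217, 218, 218, 217, 217, 216, 215, 215, 216, 190, 157, 165, 170, 170, 170, 170, 169, 170, 169, 170, 169, 168, 169, 170, 169, 169, 168, 171, 162, 140, 114]
```

```bash
python3 - <<'E'
from h import *
bar_to(.08,-.001,.0008);bar_to(.056,-.001,.0008)
E
```

```text
shift [-0.07, 0.011, 0.22] turn [-0.0, 0.0, -0.014]
shift [-0.103, 0.011, 0.31] turn [-0.0, 0.0, -0.014]
```

Call:
drive_tool([
  [[-0.02, 0.005, 0.06], [0, 0, -0.007], 0],
  [[-0.04, 0.011, 0.12], [0, 0, -0.014], 0],
  [[-0.06, 0.011, 0.18], [0, 0, -0.014], 0],
  [[-0.075, 0.011, 0.23], [0, 0, -0.014], 0],
  [[-0.09, 0.011, 0.27], [0, 0, -0.014], 0],
  [[-0.1, 0.011, 0.3], [0, 0, -0.014], 0],
  [[-0.103, 0.011, 0.31], [0, 0, -0.014], 0],
  [[-0.103, 0.011, 0.31], [0, 0, -0.014], 0],
])

```text
t: 11.67
ee_pos: [0.6113, -0.1481, 0.0646]
tool_rot: [-2.227, -1.849, -0.402]
contact_force: [0.2, 0.8, -4.0]
grip_width: 0.226
grasp_force: 30.0
```

```bash
python3 - <<'E'
from h import *
s=ctrl.state();print(s["t"],s["contact_force"]);bar_to(.0500,-.001,.0008)
E
```

```text
11.6667 [ 0.16798087  0.77092358 -4.00960752]
shift [-0.011, -0.003, 0.027] turn [0.001, 0.0, 0.003]
```

Call:
drive_tool([
  [[-0.003, -0.001, 0.006], [0, 0, 0], 0],
  [[-0.005, -0.002, 0.012], [0, 0, 0], 0],
  [[-0.007, -0.003, 0.017], [0, 0, 0], 0],
  [[-0.009, -0.003, 0.021], [0, 0, 0], 0],
  [[-0.009, -0.003, 0.023], [0, 0, 0], 0],
  [[-0.009, -0.003, 0.023], [0, 0, 0], 0],
])

```text
t: 12.17
ee_pos: [0.6109, -0.1479, 0.0587]
tool_rot: [-2.226, -1.85, -0.402]
contact_force: [0.2, 0.9, -3.8]
grip_width: 0.227
grasp_force: 30.0
```

```bash
python3 - <<'E'
from h import *
s=ctrl.state();print(s["t"],s["contact_force"],s["wrist_torque"]);bar_to(.0500,-.001,.0008)
E
```

```text
12.1667 [ 0.20787772  0.91104006 -3.82841473] [-0.77181299  0.00635578 -0.06763422]
shift [-0.004, -0.002, 0.005] turn [0.002, 0.0, 0.004]
```

Call:
drive_tool([
  [[-0.001, 0, 0.002], [0, 0, 0], 0],
  [[-0.002, 0, 0.004], [0, 0, 0], 0],
  [[-0.002, 0, 0.006], [0, 0, 0], 0],
  [[-0.002, 0, 0.006], [0, 0, 0], 0],
])

```text
t: 12.5
ee_pos: [0.611, -0.1481, 0.0575]
tool_rot: [-2.227, -1.85, -0.402]
contact_force: [-0.8, -1.6, 1.3]
grip_width: 0.228
grasp_force: 30.0
```

Call:
drive_tool([
  [[0, 0, 0], [0, 0, 0], 0.26],
  [[0, 0, 0], [0, 0, 0], 0.32],
  [[0, 0, 0], [0, 0, 0], 0.42],
  [[0, 0, 0], [0, 0, 0], 0.42],
  [[0.03, 0, -0.08], [0, 0, 0], 0.42],
  [[0.08, 0, -0.2], [0, 0, 0], 0.42],
  [[0.14, 0, -0.35], [0, 0, 0], 0.42],
  [[0.14, 0, -0.35], [0, 0, 0], 0.42],
])

```text
t: 13.17
ee_pos: [0.6145, -0.1451, 0.1595]
tool_rot: [-2.23, -1.857, -0.412]
contact_force: [1.1, 0.2, 1.1]
grip_width: 0.42
grasp_force: 0.0
```

```bash
python3 - <<'E'
from h import *
from scipy.spatial.transform import Slerp
s=ctrl.state();print(s["t"],s["contact_force"])
d=snap("wrist","w6")
F=lambda u,v,z:(FR.T@(ray(d,u,v,z)-Ft)*1000).round(1)[:2]
g=cv2.cvtColor(d["frame"],cv2.COLOR_RGB2GRAY).astype(int)
for y in(.0,.015):
    u,v=proj(d,[fw([0,y,.07])])[0].round().astype(int)
    r=np.abs(np.diff(cv2.GaussianBlur(d["frame"],(3,3),0)[v].astype(int).sum(1)));E=[i for i in range(u-45,u+45) if r[i]>60];print(y,u,v,[(e,F(e+.5,v,.07)[0]) for e in E])
th=1.3174;G=.154;Rk=knobR(th);to(np.array([.565,-.06,.24]),Slerp([0,1],Rot.concatenate([Rot.from_rotvec(s["tool_rot"]),Rot.from_matrix(Rk)]))(.6).as_matrix())
E
```

```text
13.1667 [1.10393343 0.24625276 1.14996199]
0.0 272 215 [(227, np.float64(-33.2)), (228, np.float64(-32.5)), (229, np.float64(-31.7)), (240, np.float64(-23.5)), (241, np.float64(-22.8)), (242, np.float64(-22.0)), (252, np.float64(-14.5)), (253, np.float64(-13.8)), (258, np.float64(-10.1)), (290, np.float64(13.9)), (291, np.float64(14.7)), (292, np.float64(15.4)), (301, np.float64(22.2)), (302, np.float64(23.0)), (303, np.float64(23.7)), (315, np.float64(32.7)), (316, np.float64(33.5))]
0.015 272 195 [(228, np.float64(-32.6)), (229, np.float64(-31.9)), (241, np.float64(-22.9)), (242, np.float64(-22.2)), (252, np.float64(-14.7)), (253, np.float64(-13.9)), (254, np.float64(-13.2)), (258, np.float64(-10.2)), (266, np.float64(-4.1)), (267, np.float64(-3.4)), (277, np.float64(4.1)), (278, np.float64(4.9)), (290, np.float64(13.9)), (291, np.float64(14.7)), (292, np.float64(15.4)), (301, np.float64(22.2)), (302, np.float64(22.9)), (303, np.float64(23.7)), (315, np.float64(32.8)), (316, np.float64(33.5))]
shift [0.398, -0.248, -0.215] turn [-0.391, -0.216, 0.126]
```

View pics/w6.png

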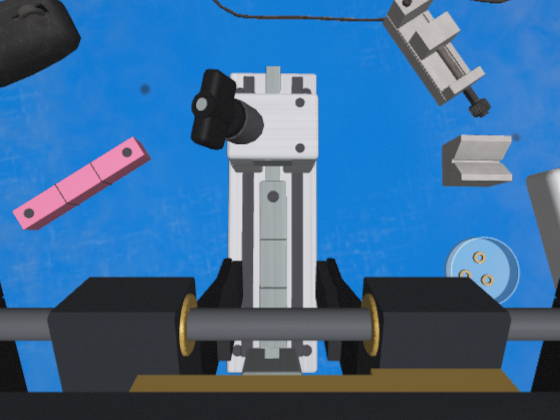

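The bar lies on the rail, spanning (259–286, 181–345), centred on it with free gaps at both ends. Going back to the knob.

```bash
python3 - <<'E'
from h import *
R=Rot.from_rotvec([2.337,1.475,.507]).as_matrix();to(np.array([.5402,-.0273,.214]),R)
E
```

```text
shift [0.466, -0.371, -0.081] turn [-0.652, -0.357, 0.215]
```

Call:
drive_tool([
  [[0.07, -0.03, -0.06], [-0.1, -0.055, 0.03], 0.42],
  [[0.14, -0.08, -0.12], [-0.2, -0.11, 0.06], 0.42],
  [[0.21, -0.14, -0.14], [-0.3, -0.16, 0.1], 0.42],
  [[0.28, -0.21, -0.13], [-0.4, -0.22, 0.13], 0.42],
  [[0.35, -0.27, -0.11], [-0.5, -0.27, 0.165], 0.42],
  [[0.41, -0.33, -0.09], [-0.6, -0.33, 0.2], 0.42],
  [[0.466, -0.371, -0.081], [-0.652, -0.357, 0.215], 0.42],
  [[0.466, -0.371, -0.081], [-0.652, -0.357, 0.215], 0.42],
])

```text
t: 13.88
ee_pos: [0.5362, -0.0229, 0.2096]
tool_rot: [2.336, 1.483, 0.5]
contact_force: [0.5, -0.1, 0.8]
grip_width: 0.421
grasp_force: 0.0
```

```bash
python3 - <<'E'
from h import *
s=ctrl.state();print(s["joint_positions"].round(2))
R=Rot.from_rotvec([2.337,1.475,.507]).as_matrix();to(np.array([.5402,-.0273,.214]),R);to(np.array([.5956,-.0359,.1024]),R)
E
```

```text
[ 0.73 -0.2  -0.77  2.1  -0.04  0.72 -0.48]
shift [-0.008, 0.028, -0.007] turn [-0.007, 0.002, 0.007]
shift [-0.003, 0.016, 0.493] turn [-0.007, 0.002, 0.007]
```

Call:
drive_tool([
  [[0, 0.01, 0], [-0.004, 0, 0.004], 0.42],
  [[-0.003, 0.016, 0.08], [-0.007, 0.002, 0.007], 0.42],
  [[-0.003, 0.016, 0.16], [-0.007, 0.002, 0.007], 0.42],
  [[-0.003, 0.016, 0.24], [-0.007, 0.002, 0.007], 0.42],
  [[-0.003, 0.016, 0.28], [-0.007, 0.002, 0.007], 0.42],
  [[-0.003, 0.016, 0.28], [-0.007, 0.002, 0.007], 0.42],
])

```text
t: 14.38
ee_pos: [0.5726, -0.037, 0.1468]
tool_rot: [2.351, 1.469, 0.506]
contact_force: [-0.7, 0.6, -1.0]
grip_width: 0.419
grasp_force: 0.0
```

```bash
python3 - <<'E'
from h import *
R=Rot.from_rotvec([2.337,1.475,.507]).as_matrix();to(np.array([.5956,-.0359,.1024]),R)
E
```

```text
shift [0.019, -0.009, 0.199] turn [-0.01, -0.001, -0.012]
```

Call:
drive_tool([
  [[0.015, -0.008, 0.05], [-0.005, 0, -0.006], 0.42],
  [[0.017, -0.008, 0.1], [-0.01, 0, -0.012], 0.42],
  [[0.017, -0.008, 0.15], [-0.01, 0, -0.012], 0.42],
  [[0.017, -0.008, 0.19], [-0.01, 0, -0.012], 0.42],
  [[0.017, -0.008, 0.2], [-0.01, 0, -0.012], 0.42],
  [[0.017, -0.008, 0.2], [-0.01, 0, -0.012], 0.42],
])

```text
t: 14.88
ee_pos: [0.5961, -0.0358, 0.1047]
tool_rot: [2.333, 1.475, 0.509]
contact_force: [0.2, 0.3, -0.3]
grip_width: 0.419
grasp_force: 0.0
```

```bash
python3 - <<'E'
from h import *
R=Rot.from_rotvec([2.337,1.475,.507]).as_matrix();to(np.array([.5956,-.0359,.1024]),R);s=ctrl.state();print(s["contact_force"])
E
```

```text
shift [-0.002, -0.006, 0.007] turn [0.005, -0.001, 0.002]
[ 0.21846358  0.26512584 -0.27988415]
```

Call:
drive_tool([
  [[-0.002, -0.004, 0.007], [0, 0, 0], 0],
  [[-0.002, -0.004, 0.007], [0, 0, 0], 0],
  [[-0.002, -0.004, 0.007], [0, 0, 0], 0],
  [[-0.002, -0.004, 0.007], [0, 0, 0], 0],
  [[-0.002, -0.004, 0.007], [0, 0, 0], 0],
  [[-0.002, -0.004, 0.007], [0, 0, 0], 0],
])

```text
t: 15.38
ee_pos: [0.5958, -0.0354, 0.1033]
tool_rot: [2.33, 1.475, 0.51]
contact_force: [-5.3, 1.1, 5.9]
grip_width: 0.145
grasp_force: 30.0
```

```bash
python3 - <<'E'
from h import *
s=ctrl.state();R=Rot.from_rotvec(s["tool_rot"]).as_matrix();print(s["contact_force"],s["grip_width"])
print("knob",FR.T@(s["ee_pos"]-R[:,2]*.008-Ft));to(s["ee_pos"]+FR@[0,-.024,0],R)
E
```

```text
[-5.34985728  1.06501702  5.91817284] 0.14476356768457557
knob [-0.03849521  0.06777932  0.11035826]
shift [-0.093, 0.024, -0.0] turn [0.0, 0.0, 0.0]
```

Call:
drive_tool([
  [[-0.01, 0.003, 0], [0, 0, 0], 0],
  [[-0.025, 0.006, 0], [0, 0, 0], 0],
  [[-0.04, 0.01, 0], [0, 0, 0], 0],
  [[-0.055, 0.014, 0], [0, 0, 0], 0],
  [[-0.07, 0.018, 0], [0, 0, 0], 0],
  [[-0.085, 0.022, 0], [0, 0, 0], 0],
  [[-0.093, 0.024, 0], [0, 0, 0], 0],
  [[-0.093, 0.024, 0], [0, 0, 0], 0],
])

```text
t: 16.05
ee_pos: [0.5914, -0.0585, 0.1033]
tool_rot: [2.33, 1.476, 0.511]
contact_force: [-5.1, 3.5, 6.9]
grip_width: 0.144
grasp_force: 30.0
```

Call:
drive_tool([
  [[-0.004, 0.001, 0], [0, 0, 0], 0],
  [[-0.008, 0.002, 0], [0, 0, 0], 0],
  [[-0.012, 0.003, 0], [0, 0, 0], 0],
  [[-0.012, 0.003, 0], [0, 0, 0], 0],
])

```text
t: 16.38
ee_pos: [0.5909, -0.061, 0.1033]
tool_rot: [2.33, 1.477, 0.511]
contact_force: [-5.7, 5.3, 7.3]
grip_width: 0.143
grasp_force: 30.0
```

```bash
python3 - <<'E'
from h import *
s=ctrl.state();R=Rot.from_rotvec(s["tool_rot"]).as_matrix();print(FR.T@s["contact_force"],s["wrist_torque"])
print("knob",FR.T@(s["ee_pos"]-R[:,2]*.008-Ft))
E
```

```text
[-6.58491332  4.19103053  7.31727159] [0.9017628  1.11446322 0.43728804]
knob [-0.03847216  0.04173203  0.11037965]
```

Call:
drive_tool([
  [[-0.003, 0.001, 0], [0, 0, 0], 0],
  [[-0.006, 0.0015, 0], [0, 0, 0], 0],
  [[-0.008, 0.002, 0], [0, 0, 0], 0],
  [[-0.008, 0.002, 0], [0, 0, 0], 0],
])

```text
t: 16.72
ee_pos: [0.5906, -0.0629, 0.1033]
tool_rot: [2.33, 1.477, 0.511]
contact_force: [-5.1, 4.9, 5.8]
grip_width: 0.144
grasp_force: 30.0
```

Call:
drive_tool([
  [[-0.002, 0.0005, 0], [0, 0, 0], 0],
  [[-0.004, 0.001, 0], [0, 0, 0], 0],
  [[-0.004, 0.001, 0], [0, 0, 0], 0],
])

```text
t: 16.97
ee_pos: [0.5905, -0.0632, 0.1034]
tool_rot: [2.329, 1.478, 0.513]
contact_force: [-6.2, 7.7, 5.6]
grip_width: 0.147
grasp_force: 30.0
```

```bash
python3 - <<'E'
from h import *
s=ctrl.state();R=Rot.from_rotvec(s["tool_rot"]).as_matrix();print(FR.T@s["contact_force"],s["wrist_torque"])
print("knob",FR.T@(s["ee_pos"]-R[:,2]*.008-Ft))
E
```

```text
[-7.49355081  6.42402482  5.57068184] [1.42758353 1.01325179 0.70367655]
knob [-0.03847792  0.03949809  0.11038945]
```

Call:
drive_tool([
  [[-0.003, 0.001, 0], [0, 0, 0], 0],
  [[-0.006, 0.0015, 0], [0, 0, 0], 0],
  [[-0.006, 0.0015, 0], [0, 0, 0], 0],
])

```text
t: 17.22
ee_pos: [0.5905, -0.0633, 0.1034]
tool_rot: [2.329, 1.48, 0.515]
contact_force: [-3.1, 11.7, 4.7]
grip_width: 0.148
grasp_force: 30.0
```

```bash
python3 - <<'E'
from h import *
s=ctrl.state();R=Rot.from_rotvec(s["tool_rot"]).as_matrix();print(FR.T@s["contact_force"],s["wrist_torque"])
print("knob",FR.T@(s["ee_pos"]-R[:,2]*.008-Ft))
E
```

```text
[-5.22712866 10.92394683  4.71659199] [2.26198855 0.87425212 1.10890503]
knob [-0.03848583  0.03933635  0.11039994]
```

The bar is seated: the force rose to 11 N with no further motion. Now tightening while keeping that push.

Call:
drive_tool([
  [[0, 0, 0], [0, 0, 0.1], 0],
  [[0, 0, 0], [0, 0, 0.22], 0],
  [[0, 0, 0], [0, 0, 0.34], 0],
  [[0, 0, 0], [0, 0, 0.46], 0],
  [[0, 0, 0], [0, 0, 0.58], 0],
  [[0, 0, 0], [0, 0, 0.7], 0],
  [[0, 0, 0], [0, 0, 0.82], 0],
  [[0, 0, 0], [0, 0, 0.82], 0],
])

```text
t: 17.88
ee_pos: [0.5907, -0.0637, 0.1035]
tool_rot: [2.782, 0.684, 0.664]
contact_force: [-1.2, 9.6, 2.0]
grip_width: 0.145
grasp_force: 30.0
```

```bash
python3 - <<'E'
from h import *
s=ctrl.state();R=Rot.from_rotvec(s["tool_rot"]).as_matrix();print(FR.T@s["contact_force"],R.T@s["wrist_torque"])
print("knob",FR.T@(s["ee_pos"]-R[:,2]*.008-Ft),"left",Rot.from_matrix(R.T@knobR(0)).as_rotvec()/(np.pi/4),s["joint_positions"].round(2))
E
```

```text
[-2.92939529  9.17866093  1.96135985] [2.13365061 0.59384252 0.11549139]
knob [-0.03820061  0.03906993  0.11057878] left [-0.00144262 -0.01218283  0.85168248] [ 0.69  0.13 -0.74  2.11  0.41  0.48 -1.43]
```

Call:
drive_tool([
  [[0, 0, 0], [0, 0, 0.12], 0],
  [[0, 0, 0], [0, 0, 0.24], 0],
  [[0, 0, 0], [0, 0, 0.36], 0],
  [[0, 0, 0], [0, 0, 0.48], 0],
  [[0, 0, 0], [0, 0, 0.6], 0],
  [[0, 0, 0], [0, 0, 0.7], 0],
  [[0, 0, 0], [0, 0, 0.82], 0],
  [[0, 0, 0], [0, 0, 0.82], 0],
])

```text
t: 18.55
ee_pos: [0.5907, -0.0641, 0.1036]
tool_rot: [2.989, -0.243, 0.758]
contact_force: [-0.3, 7.6, 2.0]
grip_width: 0.143
grasp_force: 30.0
```

```bash
python3 - <<'E'
from h import *
s=ctrl.state();R=Rot.from_rotvec(s["tool_rot"]).as_matrix();print(FR.T@s["contact_force"],R.T@s["wrist_torque"])
print("knob",FR.T@(s["ee_pos"]-R[:,2]*.008-Ft),"left",Rot.from_matrix(R.T@knobR(0)).as_rotvec()/(np.pi/4),s["joint_positions"].round(2))
E
```

```text
[-1.67839599  7.46694424  1.95502071] [ 1.83558798 -0.76563128  0.04837161]
knob [-0.03810694  0.03863097  0.11061505] left [-0.00451809 -0.01095028  0.03131723] [ 0.62  0.12 -0.66  2.11  0.38  0.48 -2.06]
```

Call:
drive_tool([
  [[0, 0, 0], [0, 0, 0.03], 0],
  [[0, 0, 0], [0, 0, 0.06], 0],
  [[0, 0, 0], [0, 0, 0.09], 0],
  [[0, 0, 0], [0, 0, 0.09], 0],
])

```text
t: 18.88
ee_pos: [0.5908, -0.0641, 0.1036]
tool_rot: [2.994, -0.342, 0.763]
contact_force: [-0.2, 7.9, 2.3]
grip_width: 0.145
grasp_force: 30.4
```

```bash
cat > st.py <<'E'
from h import *
s=ctrl.state();R=Rot.from_rotvec(s["tool_rot"]).as_matrix();print(FR.T@s["contact_force"],R.T@s["wrist_torque"])
print("knob",FR.T@(s["ee_pos"]-R[:,2]*.008-Ft),"left",Rot.from_matrix(R.T@knobR(0)).as_rotvec()/(np.pi/4),s["joint_positions"].round(2))
E
python3 st.py
```

```text
[-1.70460129  7.73194563  2.33732125] [ 1.68847375 -0.91507245 -0.59672329]
knob [-0.0380818   0.03862659  0.11062594] left [-0.00465938 -0.01090721 -0.05140086] [ 0.61  0.12 -0.66  2.11  0.38  0.48 -2.12]
```

Call:
drive_tool([
  [[0, 0, 0], [0, 0, 0.02], 0],
  [[0, 0, 0], [0, 0, 0.04], 0],
  [[0, 0, 0], [0, 0, 0.04], 0],
])

```text
t: 19.13
ee_pos: [0.5907, -0.0641, 0.1035]
tool_rot: [2.996, -0.389, 0.766]
contact_force: [-0.4, 8.4, 2.5]
grip_width: 0.148
grasp_force: 31.1
```

```bash
python3 st.py
```

```text
[-1.93783343  8.21867047  2.50311333] [ 1.68414461 -1.00330968 -0.73449373]
knob [-0.03814799  0.03865845  0.11056274] left [-0.00481078 -0.01066943 -0.09042862] [ 0.61  0.12 -0.65  2.11  0.38  0.48 -2.15]
```

Call:
drive_tool([
  [[0, -0.003, 0], [0, 0, -0.03], 0],
  [[0, -0.007, 0], [0, 0, -0.06], 0],
  [[0, -0.007, 0], [0, 0, -0.06], 0],
])

```text
t: 19.38
ee_pos: [0.5907, -0.064, 0.1035]
tool_rot: [2.991, -0.317, 0.76]
contact_force: [-4.1, 4.7, 5.9]
grip_width: 0.148
grasp_force: 30.0
```

```bash
python3 st.py
```

```text
[-4.88274294  3.88164691  5.9059156 ] [ 0.86117683 -1.05597808 -0.32478592]
knob [-0.0381204   0.0387659   0.11056034] left [-0.00194176 -0.01000291 -0.03004442] [ 0.61  0.12 -0.66  2.11  0.38  0.48 -2.11]
```

Still slightly loaded in the tightening direction, which is good. Now open and retreat along the axis.

Call:
drive_tool([
  [[0, 0, 0], [0, 0, 0], 0.2],
  [[0, 0, 0], [0, 0, 0], 0.3],
  [[0, 0, 0], [0, 0, 0], 0.45],
  [[0, 0, 0], [0, 0, 0], 0.45],
  [[0, 0, -0.1], [0, 0, 0], 0.45],
  [[0, 0, -0.22], [0, 0, 0], 0.45],
  [[0, 0, -0.35], [0, 0, 0], 0.45],
  [[0, 0, -0.5], [0, 0, 0], 0.45],
])

```text
t: 20.05
ee_pos: [0.5308, -0.0535, 0.2131]
tool_rot: [2.993, -0.322, 0.757]
contact_force: [1.5, -1.4, 1.1]
grip_width: 0.45
grasp_force: 0.0
```

Call:
drive_tool([
  [[0, 0, 0], [0, 0, 0], 0.45],
  [[0, 0, 0], [0, 0, 0], 0.45],
  [[0, 0, 0], [0, 0, 0], 0.45],
])

```text
t: 20.3
ee_pos: [0.5318, -0.0543, 0.2128]
tool_rot: [2.99, -0.322, 0.759]
contact_force: [-1.3, -0.3, -0.9]
grip_width: 0.451
grasp_force: 0.0
```

```bash
python3 - <<'E'
from h import *
a=snap("wrist","w7")["frame"];b=snap("scene","s7")["frame"][160:260,200:380]
o=np.zeros((600,800,3),np.uint8);o[:390]=cv2.resize(a[90:285,60:460],None,fx=2,fy=2,interpolation=cv2.INTER_CUBIC)[:390]
o[395:595,:360]=cv2.resize(b,None,fx=2,fy=2,interpolation=cv2.INTER_CUBIC)
c=snap("top")["frame"][215:300,140:440];o[395:519,362:800]=cv2.resize(c,(438,124))
cv2.imwrite("pics/c7.png",o[:,:,::-1]);s=ctrl.state();print(s["ee_pos"],s["t"])
E
```

```text
[ 0.53156607 -0.05386214  0.21140107] 20.45
```

View pics/c7.png

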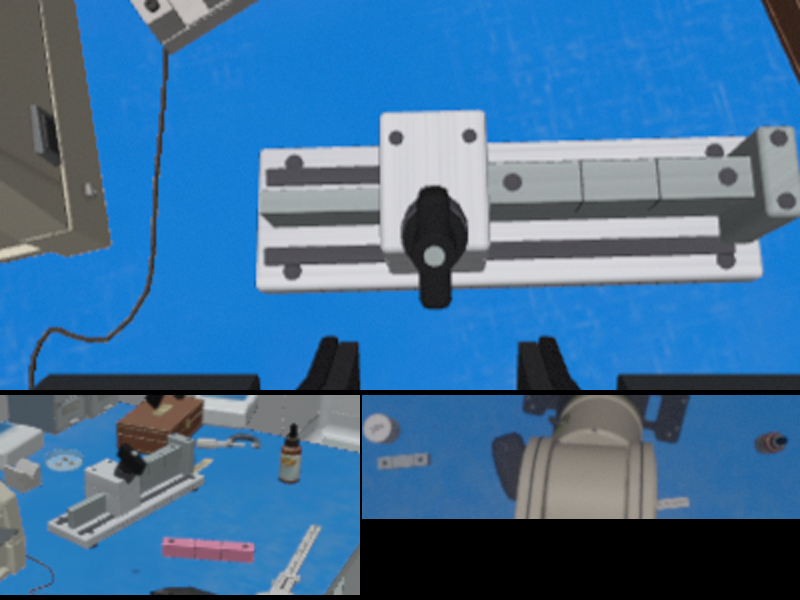

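The bar sits between the anvil at (752,175) and the stop at (488,180) with no visible gap. The wing at (433,190)–(436,305) is back across the rail. The bottle, short bar and can are standing where they were. Handing in.

```bash
python3 -c "
from station import ctrl
print(ctrl.job_done())"
```

```text
the job is handed in; nothing more can be done
None
```

The long bar is clamped on the rest rail between anvil and stop with no visible gap, the knob is turned tight to its hard stop, the other items are untouched, and the job was handed in at about 20.5 s; no verdict came back.

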